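# Stand the top tile up on the tile easel

### The job

Clear the wooden stamp off the easel's shelf into the tool tray. Then slide the top tile sideways off its stack onto the shelf, without shifting the tiles below it, and tip it up on its back edge, without lifting it off the shelf, so that it stands wholly on the shelf leaning back against the backrest. Leave everything else on the table where it is.

Things in the scene. Friction and masses are not known exactly. Their poses are not given: they have to be found in the camera images.
- easel: small fixed beech tile easel: a level shelf at the foot of a raked open backrest. Origin on the table, under the line where the backrest meets the shelf, at mid-width; +x points away from the robot's side, back through the backrest, y runs along the shelf, z up
- shelf_front (a point): middle of the front edge of the shelf's top (easel x -80, y 0, z 70 mm). The shelf has no lip; its top is 70 mm above the table, 170 mm wide (easel y -85 to 85), 80 mm deep in front of the backrest (x -80 to 0), 14 mm thick. Under it stand two panels at y = +-66 mm, 14 mm behind its front edge; in front of it is free air
- rest_top (a point): middle of the backrest's top. The backrest is an open flat frame 156 mm wide, 120 mm long, that rises from easel x = 0 at the shelf and rakes 12 degrees back from vertical (to +x); its bottom rail (0 to 24 mm up) stops a tile's back edge, its upper rail (75 to 101 mm up) carries a leaning tile
- tile_mid (a point): centre of the stack's top tile, 6 mm above its underside; z along its thickness. Loose pale terracotta tile 110 x 110 x 12 mm, about 0.3 kg. It starts on four like tiles left or right of the shelf, roughly square to the easel, underside 2 mm above the shelf. Slid along the shelf it lies 2 to 18 mm off the backrest; pushed against it, it overhangs the shelf's front by 30 mm, where it can be lifted from below
- under1_mid (a point): centre of stack tile 1 counted from below (110 x 110 x 12 mm, loose, slightly darker than the top tile); must stay
- under2_mid (a point): centre of stack tile 2 counted from below (110 x 110 x 12 mm, loose, slightly darker than the top tile); must stay
- under3_mid (a point): centre of stack tile 3 counted from below (110 x 110 x 12 mm, loose, slightly darker than the top tile); must stay
- under4_mid (a point): centre of stack tile 4 counted from below (110 x 110 x 12 mm, loose, slightly darker than the top tile); must stay
- stamp_mid (a point): centre of the wooden clay stamp, an upright cylinder 31 mm in diameter and 45 mm high (this point 22.5 mm above its foot) standing on the easel's shelf, loose, 30 g
- tray: grey open tool tray, fixed, outside 150 (x) x 110 (y) x 32 mm high, walls 4 mm; origin at the centre of its underside on the table, floor 4 mm up
- bat: fixed white plaster bat 130 x 130 x 24 mm on which the tile stack stands; origin at the centre of its underside
- mug_bat: like bat, on the other side of the easel, with the mug on it
- mug: brown clay mug on the other bat, 76 mm across, 92 mm high with a handle at its +y; origin at its underside; leave alone
- banding_wheel: banding wheel (turntable), fixed, 140 mm across, 46 mm high; origin at its underside
- cutter_heart: turquoise heart-shaped cutter on a 62 mm square base, 20 mm high, loose; leave alone
- cutter_star: turquoise star-shaped cutter on a 62 mm square base, 20 mm high, loose; leave alone
- spatula: spatula 170 mm long lying flat, loose; leave alone
- glaze_blue: blue glaze jar 52 mm across, 75 mm high, loose; leave alone
- glaze_amber: amber glaze jar 52 mm across, 75 mm high, loose; leave alone
- bowl: white bowl 90 mm across, 45 mm high, loose; leave alone

How it is judged:
By the outcome, as a careful person would: the job done as asked, in the order asked, and still so for the second after the job is handed in, with the robot touching nothing.
It also fails if it takes over 67 s, if anything falls off the work surface, if the arm or the gripper's body presses on something with over 40 N, if the wrist force passes 120 N, or if a joint passes its speed limit or range.

### The arm

A 6-joint arm with a two-finger parallel gripper is mounted at the origin on the work surface. World frame = base frame: x ahead of the robot, y to its left, z up, the work surface at z = 0. Lengths are in m, angles in rad, forces in N, time in s.
With the tool pointing down it reaches from about 0.325 to 0.775 m from the base axis. Payload 5.5 kg.
Tool frame: the origin (TCP) lies midway between the tips of the shut fingers; the grasp point (between the pads) lies 19 mm behind it (arm.grip_point_offset is the distance from the TCP to the grasp point, in m); z points along the fingers, y is the line along which they close (so a half turn about z gives the same grasp; the last joint's range is limited). The gripper opens to 85 mm and grips with 20 to 120 N. Pads are 22 mm wide; open, the fingers measure 114 mm over their backs; the gripper's body (76 mm by 85 mm) begins 54 mm behind the grasp point. The pads swing forward as they close: fully open they stand 13 mm farther back than shut.
Start: joints at [-1.194, 0.091, 1.231, -0, 1.82, -0.057], TCP at [0.252, -0.544, 0.211] pointing down, gripper open.
Joint ranges: [-2.87, 2.87], [-0.86, 2.18], [0.17, 2.46], [-1.51, 4.65], [0.06, 2.69], [-2.65, 2.65]. Speed limits (rad/s): [2.57, 2.57, 3.01, 3.14, 3.14, 3.14].

### API

Orientations are given as a unit quaternion [x, y, z, w].
In Python, from cell import telemetry, cams, arm gives the robot as it stands.
- The arm moves only by the shell command python3 -m inch 'ROWS' [FORCE]. ROWS is JSON, a list that holds one entry, the list of rows, each a list of 5 numbers: the shift along the tool's x, y, z in cm, then the turn about the tool's z in degrees, then the closure in counts, from 0 (fully open) to 255 (shut). In form: [[[x, y, z, twist, grip], ...]]. A call has 1 to 20 rows; each row shifts and turns the commanded pose from where the row before left it, along the tool's axes as they then stand; what a row does not reach is not made up. A row lasts 1/10 s, in which the tool goes at most 50 mm and 8.59 degrees, less where a joint would pass 70% of its speed; a pose out of reach is approached as far as the arm can. A call with a gripper value outside its range is refused whole. The fingers move at their own pace and stop on an object; FORCE is the grip in N (left out, the last holds). Time passes only in rows, so rows that do not move let the fingers close. It gives the time, the measured TCP pose, the force, the opening and the grip force at its end, in the units of the state.
- telemetry.read_state(): the state, without advancing time (a new reading comes with each control period).
- cams.grab_frame(name): name is "scene" or "side" or "wrist"; returns (picture, depth): 480x640x3 uint8, red, green, blue; 480x640 float32, m along the optical axis (not along the pixel's ray), 0 where there is no reading.
- cams.calibration(name): a dict with "vfov" (degrees; the focal length in pixels is half the picture's height over the tangent of half this angle, whatever the lens; pixels are square), "cx", "cy" (the principal point, pixels), "R" (3x3) and "t" (3): a world point X has camera coordinates R X + t. Camera axes: x right, y down, z forward; pixel columns grow to the right and rows downward; lengths in m; the calibration is good to about 2 mm. The wrist camera is an equidistant fisheye: a pixel r from the principal point sees the ray r / f radians off the axis. A picture is of the moment at which its call begins: read the wrist's pose just before it. calibration takes no time and is no camera call; for the wrist camera it gives the pose at the moment of the call.
- arm.hand_in(): hands the job in; it is judged then, once.
The state is a dict: "clock": time; "joint_positions": joint angles; "qd": joint speeds; "tau": joint torques, N m; "ee_pos": TCP position; "eef_rot": TCP orientation; "force": force on the tool from outside, world axes, zero at the start; "torque": the same for the moment, N m; "finger_gap": finger opening in m; "gripper_force": force on a finger pad.
Only numpy, scipy, OpenCV 4.12 (cv2) and the standard library are available. Lean on these libraries where they do the work, as an engineer would, in place of code of your own. Each camera call takes 0.05 s, during which the arm holds its last target. There are 200 camera calls.

## Working session

There is one attempt and no reset: what is moved stays moved. The work goes in short steps, Python scripts to look and compute and a shell command to move; the robot and the scene stay as the last step left them, time stands still between calls to the robot, and variables do not carry over. Pictures are saved under pics/ and viewed, at most 10 in all, crops included, and the job is handed in when it is done.

```bash
mkdir -p pics; ls; python3 - <<'E'
from cell import telemetry,cams,arm
import cv2,numpy as np
for n in ("scene","side"):
    p,d=cams.grab_frame(n); cv2.imwrite(f"pics/{n}0.png",p[:,:,::-1]); np.savez(f"pics/{n}0.npz",p=p,d=d)
    c=cams.calibration(n); print(n,c)
s=telemetry.read_state(); print(s)
E
```

```text
pics
scene {'vfov': 54.1905691857017, 'cx': 316.01660317501785, 'cy': 243.3795468896496, 'R': array([[-0.10836469,  0.99409766, -0.00519097],
       [ 0.63756344,  0.06549127, -0.76760912],
       [-0.76273846, -0.0864913 , -0.64089726]]), 't': array([ 0.04346069, -0.22463283,  1.48924691])}
side {'vfov': 55.1429839434484, 'cx': 315.9398303107426, 'cy': 234.8224102028672, 'R': array([[-0.88017511, -0.47445348, -0.01362629],
       [-0.23013964,  0.45169604, -0.86197821],
       [ 0.4151235 , -0.75555581, -0.50676216]]), 't': array([0.45960421, 0.23083047, 0.77362852])}
{'clock': 0.1, 'joint_positions': array([-1.19367617e+00,  9.18351594e-02,  1.23179874e+00, -3.26681633e-05,
        1.81977966e+00, -5.67222632e-02]), 'qd': array([-0.00194331,  0.0002791 , -0.00196411, -0.00011436, -0.00135112,
       -0.00102745]), 'tau': array([ 2.99717234e-03, -4.60217500e+01, -4.19218969e+01, -5.85378461e-05,
        1.05599529e-02,  4.28664208e-06]), 'ee_pos': array([ 0.25208538, -0.54415613,  0.20991428]), 'eef_rot': array([ 9.76565165e-01,  2.15220002e-01, -1.60861931e-04, -8.96269846e-04]), 'force': array([-0.86860826, -0.51413856,  0.24479483]), 'torque': array([-0.00407972, -0.02892651, -0.00124349]), 'gripper_force': 0.0, 'finger_gap': 0.08503758952404739}
```

View pics/scene0.png

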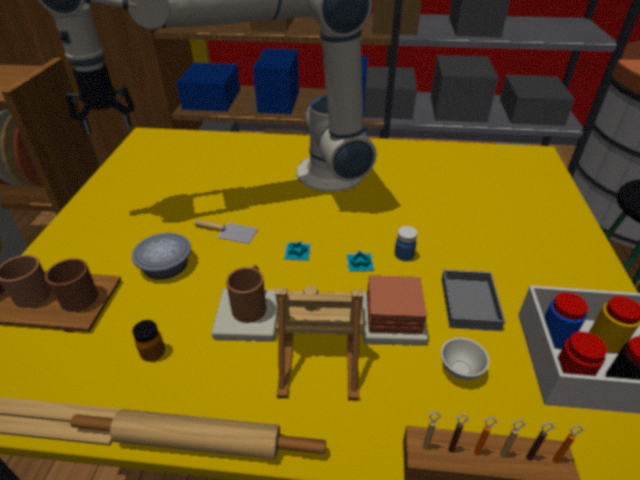

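View pics/side0.png

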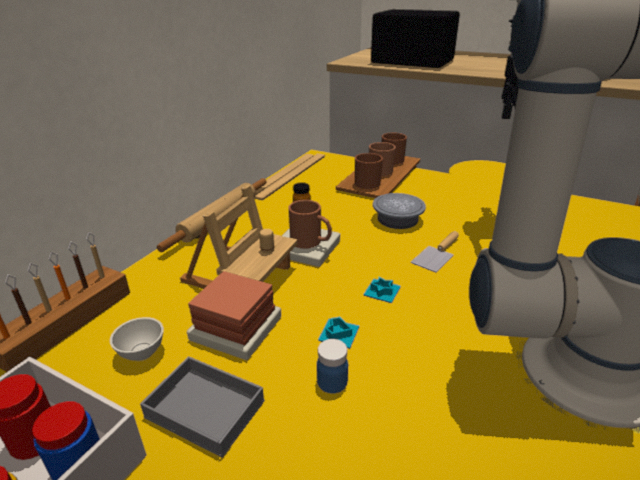

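Scene view: the easel is at about (320,330), seen from behind. The stack is at (395,305), which is the robot's left (+y), with the mug on the right at (247,295) and the tray at (472,298). Side view: the stamp is on the shelf at (266,240) and the top tile at (233,292).

```bash
cat > h.py <<'E'
import numpy as np,cv2
from cell import telemetry,cams,arm
def cloud(d,c):
    f=240/np.tan(np.radians(c["vfov"]/2)); v,u=np.mgrid[:480,:640]
    X=np.dstack([(u-c["cx"])/f*d,(v-c["cy"])/f*d,d]).reshape(-1,3)
    W=(X-c["t"])@c["R"]; W[d.ravel()==0]=np.nan
    return W.reshape(480,640,3)
def proj(P,c):
    f=240/np.tan(np.radians(c["vfov"]/2)); X=np.atleast_2d(P)@c["R"].T+c["t"]
    return X[:,:2]/X[:,2:]*f+[c["cx"],c["cy"]]
E
python3 - <<'E'
from h import *
x0,x1,y0,y1,s=0.3,0.75,-0.25,0.35,1000
out=np.zeros((450,600,3),np.uint8); zb=np.full((450,600),-1.)
for n in("scene","side"):
    q=np.load(f"pics/{n}0.npz"); W=cloud(q["d"],cams.calibration(n)).reshape(-1,3); C=q["p"].reshape(-1,3)
    m=(W[:,0]>x0)&(W[:,0]<x1)&(W[:,1]>y0)&(W[:,1]<y1)&(W[:,2]<.3); W=W[m];C=C[m]
    np.save(f"pics/{n}_W.npy",np.hstack([W,C]))
    for w,c in zip(W,C):
        i=int((x1-w[0])*s);j=int((y1-w[1])*s)
        sl=np.s_[max(i-1,0):i+2,max(j-1,0):j+2]
        k=zb[sl]<w[2]; zb[sl][k]=w[2]; out[sl][k]=c[::-1]
cv2.imwrite("pics/top.png",out)
cm=cv2.applyColorMap((np.clip(zb/0.2,0,1)*255).astype(np.uint8),cv2.COLORMAP_JET); cv2.imwrite("pics/topz.png",cm)
A=np.vstack([np.load(f"pics/{n}_W.npy") for n in("scene","side")])
# tile tops: fit by height band
hs=np.histogram(A[:,2],bins=np.arange(-.01,.2,.004)); print(list(zip(hs[1].round(3),hs[0])))
for n in("scene","side"):
    A=np.load(f"pics/{n}_W.npy")
    red=(A[:,3]>1.4*A[:,4])&(A[:,3]>90)&(A[:,4]<1.4*A[:,5]+20)&(A[:,2]>.079)&(A[:,2]<.09)&(A[:,1]>0.02)
    B=A[red]; print(n,len(B),B[:,2].mean()); r=cv2.minAreaRect(B[:,:2].astype(np.float32)*1000); print(r)
E
```

```text
[(np.float64(-0.01), np.int64(0)), (np.float64(-0.006), np.int64(2045)), (np.float64(-0.002), np.int64(43901)), (np.float64(0.002), np.int64(8124)), (np.float64(0.006), np.int64(1412)), (np.float64(0.01), np.int64(1600)), (np.float64(0.014), np.int64(1252)), (np.float64(0.018), np.int64(1622)), (np.float64(0.022), np.int64(3455)), (np.float64(0.026), np.int64(1130)), (np.float64(0.03), np.int64(1086)), (np.float64(0.034), np.int64(657)), (np.float64(0.038), np.int64(613)), (np.float64(0.042), np.int64(811)), (np.float64(0.046), np.int64(583)), (np.float64(0.05), np.int64(426)), (np.float64(0.054), np.int64(423)), (np.float64(0.058), np.int64(541)), (np.float64(0.062), np.int64(611)), (np.float64(0.066), np.int64(1685)), (np.float64(0.07), np.int64(1854)), (np.float64(0.074), np.int64(1082)), (np.float64(0.078), np.int64(668)), (np.float64(0.082), np.int64(4371)), (np.float64(0.086), np.int64(676)), (np.float64(0.09), np.int64(771)), (np.float64(0.094), np.int64(342)), (np.float64(0.098), np.int64(324)), (np.float64(0.102), np.int64(304)), (np.float64(0.106), np.int64(301)), (np.float
[... 326 characters left out ...]
 np.int64(236)), (np.float64(0.15), np.int64(232)), (np.float64(0.154), np.int64(213)), (np.float64(0.158), np.int64(235)), (np.float64(0.162), np.int64(271)), (np.float64(0.166), np.int64(591)), (np.float64(0.17), np.int64(99)), (np.float64(0.174), np.int64(75)), (np.float64(0.178), np.int64(74)), (np.float64(0.182), np.int64(147)), (np.float64(0.186), np.int64(95)), (np.float64(0.19), np.int64(0)), (np.float64(0.194), np.int64(0))]
scene 2024 0.0845260136814683
((646.689697265625, 182.33987426757812), (120.08401489257812, 221.20884704589844), 83.16423797607422)
side 2320 0.083675553614673
((596.9114379882812, 187.3529510498047), (111.37886047363281, 113.57276916503906), 3.4036614894866943)
```

View pics/top.png

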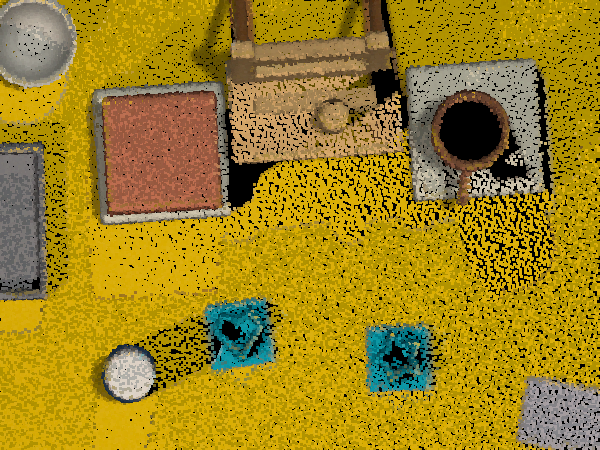

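The top-down map (1 mm/px) puts the tile at about (160,152), the stamp at (333,115) and the shelf front edge at about row 160. Next I'll fit these poses exactly.

```bash
python3 - <<'E'
from h import *
for n in("scene","side"):
    q=np.load(f"pics/{n}0.npz"); W=cloud(q["d"],cams.calibration(n)).reshape(-1,3); C=q["p"].reshape(-1,3).astype(float)
    x,y,z=W.T; R,G,B=C.T
    sh=(z>.065)&(z<.076)&(x>.56)&(x<.69)&(y>-.07)&(y<.14)&(R>G)&(G>B*1.15)&(R<1.35*G)
    print(n,"shelf",sh.sum(),cv2.minAreaRect(W[sh,:2].astype(np.float32)*1000),np.median(z[sh]))
    # front edge: min x per y bin
    E=[]
    for yy in np.arange(-.06,.12,.008):
        k=sh&(abs(y-yy)<.004)
        if k.sum()>5: E.append((yy,np.percentile(x[k],2),np.percentile(x[k],98)))
    E=np.array(E).round(4); print(E.tolist())
    st=(z>.108)&(z<.12)&(abs(x-.635)<.03)&(abs(y-.017)<.03)
    print("stamp",st.sum(),W[st].mean(0),W[st].min(0),W[st].max(0))
    rt=(z>.075)&(z<.092)&(abs(x-.597)<.075)&(y>.11)&(y<.26)&(R>1.3*G)&(G<1.35*B)
    print("tile",rt.sum(),cv2.minAreaRect(W[rt&(z>.081),:2].astype(np.float32)*1000))
    tr=(z>.026)&(z<.038)&(y>.27)&(y<.46)&(x>.42)&(x<.64)&(abs(R-B)<30)
    print("tray",tr.sum(),cv2.minAreaRect(W[tr,:2].astype(np.float32)*1000))
    up=(z>.145)&(z<.183)&(x>.6)&(x<.76)&(y>-.07)&(y<.14)
    print("rest",up.sum(), cv2.minAreaRect(W[up,:2].astype(np.float32)*1000))
    pts=W[up]; 
    A=np.c_[pts[:,1:],np.ones(len(pts))]
E
```

```text
scene shelf 738 ((641.2825927734375, 36.885032653808594), (100.80387878417969, 169.75375366210938), 1.9162706136703491) 0.07045263969763046
[[-0.044, 0.6741, 0.6895], [-0.036, 0.6011, 0.6064], [-0.028, 0.5988, 0.6568], [-0.02, 0.5989, 0.6626], [-0.012, 0.5978, 0.6608], [-0.004, 0.5999, 0.6603], [0.004, 0.6422, 0.6897], [0.012, 0.6459, 0.6895], [0.02, 0.6463, 0.6895], [0.028, 0.5994, 0.6898], [0.036, 0.5956, 0.6892], [0.044, 0.5965, 0.6898], [0.052, 0.5949, 0.6888], [0.06, 0.5935, 0.6899], [0.068, 0.5933, 0.6887], [0.076, 0.5927, 0.6885], [0.084, 0.5926, 0.6897], [0.092, 0.591, 0.6899], [0.1, 0.6837, 0.6896], [0.116, 0.6339, 0.6885]]
stamp 101 [0.63427054 0.0157007  0.11522613] [0.62265463 0.00218315 0.10966149] [0.64611399 0.03012243 0.1182661 ]
tile 256 ((601.6210327148438, 185.4970245361328), (107.48147583007812, 103.46033477783203), 1.6790627241134644)
tray 443 ((529.6720581054688, 359.79852294921875), (152.92543029785156, 108.05355834960938), 1.2345902919769287)
rest 1198 ((711.0916748046875, 40.26715850830078), (35.091983795166016, 155.6487579345703), 3.702012062072754)
side she
[... 427 characters left out ...]
7], [0.044, 0.5927, 0.6743], [0.052, 0.5925, 0.6739], [0.06, 0.5915, 0.6725], [0.068, 0.5909, 0.6731], [0.076, 0.5905, 0.6714], [0.084, 0.5897, 0.6714], [0.092, 0.5891, 0.6709], [0.1, 0.5892, 0.6701], [0.108, 0.5886, 0.6713], [0.116, 0.5913, 0.6832]]
stamp 106 [0.63115777 0.01824624 0.11333125] [0.61761706 0.00381969 0.1080703 ] [0.64680982 0.03141483 0.11659229]
tile 215 ((593.9383544921875, 189.1565399169922), (104.40132141113281, 108.86787414550781), 3.3754329681396484)
tray 1057 ((525.534912109375, 361.236572265625), (150.5005340576172, 110.08472442626953), 1.4607470035552979)
rest 896 ((703.0496215820312, 39.357269287109375), (34.486839294433594, 159.25523376464844), 1.9850653409957886)
```

```bash
cat >> h.py <<'E'
from scipy.spatial.transform import Rotation as Ro
TH=np.radians(3.75); ORG=np.array([.674,.038,0]); ER=Ro.from_euler('z',TH).as_matrix()
def e2w(p): return ORG+ER@np.array(p,float)
def w2e(p): return ER.T@(np.array(p)-ORG)
def go(target,xang):
    """target TCP world, xang world angle (deg) of tool x -> twist, then shift in tool cm"""
    s=telemetry.read_state(); M=Ro.from_quat(s["eef_rot"]).as_matrix()
    a=np.degrees(np.arctan2(M[1,0],M[0,0])); tw=(a-xang+180)%360-180
    M2=M@Ro.from_euler('z',tw,degrees=True).as_matrix()
    print("t",round(s["clock"],2),"tool at",s["ee_pos"].round(4),"easel",(w2e(s["ee_pos"])*1000).round(1),"xang",a.round(2),"tilt",np.degrees(np.arccos(-M[2,2])).round(2),"gap",round(s["finger_gap"],4),"F",(ER.T@s["force"]).round(1))
    print("twist",round(tw,2),"shift cm",(M2.T@(np.array(target)-s["ee_pos"])*100).round(2))
E
python3 -c "
from h import *
go([.6327,.017,.2],3.75)
print(w2e([.6327,.017,.1]),w2e([.597,.187,.08]),w2e([.5275,.3605,0]))"
```

```text
t 0.1 tool at [ 0.2521 -0.5442  0.2099] easel [-459.1 -553.3  209.9] xang 24.86 tilt 0.1 gap 0.085 F [-0.9 -0.5  0.2]
twist 21.11 shift cm [ 41.65 -53.5    1.06]
[-0.04258504 -0.01825389  0.1       ] [-0.06709007  0.15371702  0.08      ] [-0.12509382  0.33139106  0.        ]
```

```bash
python3 -m inch '[[[0,0,0,7.04,0],[0,0,0,7.04,0],[0,0,0,7.03,0],[2.6,-3.34,0,0,0],[2.6,-3.34,0,0,0],[2.6,-3.34,0,0,0],[2.6,-3.34,0,0,0],[2.6,-3.34,0,0,0],[2.6,-3.34,0,0,0],[2.6,-3.34,0,0,0],[2.6,-3.34,0,0,0],[2.6,-3.34,0,0,0],[2.6,-3.34,0,0,0],[2.6,-3.34,0,0,0],[2.6,-3.34,0,0,0],[2.6,-3.34,0,0,0],[2.6,-3.34,0,0,0],[2.6,-3.34,0,0,0],[2.6,-3.34,0,0,0],[0,0,0,0,0]]]' 40; python3 -c "
from h import *
go([.6327,.017,.079],3.75)"
```

```text
clock: 2.1
ee_pos: [0.6336, 0.0207, 0.2085]
eef_rot: [0.999, 0.035, -0.001, -0.001]
force: [-0.7, -0.3, 0.8]
finger_gap: 0.085
gripper_force: 0.0
t 2.1 tool at [0.6336 0.0207 0.2085] easel [-41.4 -14.7 208.5] xang 4.05 tilt 0.19 gap 0.085 F [-0.8 -0.3  0.8]
twist 0.3 shift cm [-0.08  0.39 12.95]
```

```bash
python3 -m inch '[[[-0.08,0.39,3,0,0],[0,0,3,0,0],[0,0,3,0,0],[0,0,2,0,0],[0,0,1.9,0,0],[0,0,0,0,0],[0,0,0,0,255],[0,0,0,0,255],[0,0,0,0,255],[0,0,0,0,255],[0,0,0,0,255],[0,0,0,0,255],[0,0,0,0,255],[0,0,0,0,255]]]' 30; python3 -c "
from h import *
go([.5275,.3605,.2],3.75)"
```

```text
clock: 3.5
ee_pos: [0.6325, 0.0121, 0.0834]
eef_rot: [0.999, 0.033, 0.001, 0.0]
force: [0.6, -0.2, 6.4]
finger_gap: 0.029
gripper_force: 29.7
t 3.5 tool at [0.6325 0.0121 0.0834] easel [-43.1 -23.2  83.4] xang 3.75 tilt 0.14 gap 0.029 F [ 0.6 -0.3  6.4]
twist -0.0 shift cm [ -8.18 -35.45 -11.68]
```

```bash
python3 -m inch '[[[0,0,-2,0,255],[0,0,-4,0,255],[0,0,-4,0,255],[0,0,-2,0,255],[0,0,0,0,255],[0,0,0,0,255]]]'; python3 -c "
from h import *
go([.5275,.3605,.2],-86.25)
p,d=cams.grab_frame('side');cv2.imwrite('pics/s1.png',p[100:400,100:500,::-1])"
```

```text
clock: 4.1
ee_pos: [0.6318, 0.0121, 0.2012]
eef_rot: [0.999, 0.033, -0.0, -0.0]
force: [0.7, 0.4, -1.5]
finger_gap: 0.029
gripper_force: 29.8
t 4.1 tool at [0.6318 0.0121 0.2012] easel [-43.8 -23.1 201.2] xang 3.75 tilt 0.04 gap 0.029 F [ 0.7  0.4 -1.5]
twist 90.0 shift cm [-35.45   8.13   0.12]
```

View pics/s1.png

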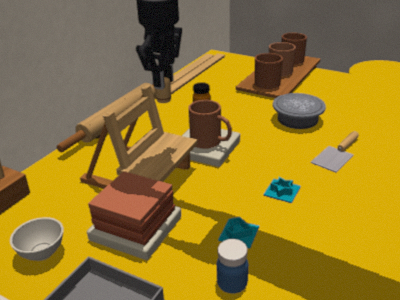

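```bash
python3 -m inch '[[[-0.91,-3.94,0,0,255],[-0.91,-3.94,0,0,255],[-0.91,-3.94,0,0,255],[-0.91,-3.94,0,0,255],[-0.91,-3.94,0,0,255],[-0.91,-3.94,0,0,255],[-0.91,-3.94,0,0,255],[-0.91,-3.94,0,0,255],[-0.91,-3.94,0,0,255],[0,0,0,-8.2,255],[0,0,0,-8.2,255],[0,0,0,-8.2,255],[0,0,0,-8.2,255],[0,0,0,-8.2,255],[0,0,0,-8.2,255],[0,0,0,-8.2,255],[0,0,0,-8.2,255],[0,0,0,-8.2,255],[0,0,0,-8.2,255],[0,0,0,-8.0,255]]]'; python3 -c "
from h import *
go([.5275,.3605,.0195],93.75)"
```

```text
clock: 6.15
ee_pos: [0.5262, 0.3601, 0.1988]
eef_rot: [0.681, 0.732, -0.002, -0.001]
force: [-0.4, 0.6, 0.3]
finger_gap: 0.0287
gripper_force: 29.8
t 6.15 tool at [0.5262 0.3601 0.1988] easel [-126.4  331.1  198.8] xang 94.08 tilt 0.28 gap 0.0287 F [-0.4  0.6  0.3]
twist 0.33 shift cm [ 0.07  0.21 17.93]
```

```bash
python3 -m inch '[[[0,0,4,0,255],[0,0,4,0,255],[0,0,4,0,255],[0,0,3,0,255],[0,0,1.6,0,255],[0,0,0.6,0,255],[0,0,0.4,0,255],[0,0,0,0,255],[0,0,0,0,255]]]'; python3 -c "
from h import *
go([.5275,.3605,.0195],93.75)"
```

```text
clock: 7.05
ee_pos: [0.5279, 0.3611, 0.028]
eef_rot: [0.684, 0.73, 0.001, 0.0]
force: [0.1, 0.4, 0.5]
finger_gap: 0.0291
gripper_force: 29.8
t 7.05 tool at [0.5279 0.3611 0.028 ] easel [-124.6  332.    28. ] xang 93.75 tilt 0.17 gap 0.0291 F [0.2 0.4 0.5]
twist -0.0 shift cm [-0.06 -0.05  0.85]
```

```bash
python3 -m inch '[[[0,0,0.4,0,255],[0,0,0.3,0,255],[0,0,0,0,255],[0,0,0,0,255]]]'
```

```text
clock: 7.45
ee_pos: [0.5269, 0.3605, 0.0188]
eef_rot: [0.684, 0.73, -0.0, -0.0]
force: [-0.0, -0.4, 0.1]
finger_gap: 0.029
gripper_force: 29.8
```

```bash
python3 -m inch '[[[0,0,0,0,100],[0,0,0,0,100],[0,0,0,0,100],[0,0,0,0,100],[0,0,0,0,100],[0,0,-2,0,100],[0,0,-4,0,100],[0,0,-4,0,100],[0,0,-3,0,100],[0,0,0,0,100],[0,0,0,0,100]]]'; python3 -c "
from h import *
t=e2w([-.067,.240,.074]);print(t)
go(t,93.75)
p,d=cams.grab_frame('scene');cv2.imwrite('pics/s2.png',p[200:400,200:560,::-1])
W=cloud(d,cams.calibration('scene'));
m=(abs(W[...,0]-.5269)<.04)&(abs(W[...,1]-.36)<.03)&(W[...,2]>.045)&(W[...,2]<.06);print(m.sum(),W[m].mean(0))
"
```

```text
clock: 8.55
ee_pos: [0.5274, 0.3608, 0.15]
eef_rot: [0.684, 0.73, 0.001, 0.0]
force: [0.7, 0.6, -0.6]
finger_gap: 0.0522
gripper_force: 0.0
[0.5914467  0.27310413 0.074     ]
t 8.55 tool at [0.5274 0.3608 0.15  ] easel [-125.2  331.7  150. ] xang 93.75 tilt 0.12 gap 0.0522 F [ 0.7  0.6 -0.6]
twist -0.0 shift cm [-9.18  5.81  7.6 ]
113 [0.52847001 0.36374987 0.04886938]
```

View pics/s2.png

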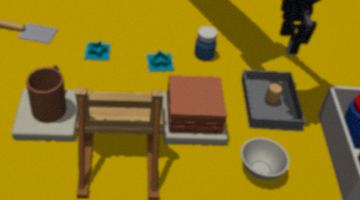

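The stamp stands upright in the tray at crop (273,93). Next I'll go to the left side of the stack.

```bash
python3 -m inch '[[[-3.0,1.9,0,0,100],[-3.0,1.9,0,0,100],[-3.2,2.0,0,0,100],[0,0,0,0,100],[0,0,3,0,100],[0,0,2.5,0,100],[0,0,1.5,0,100],[0,0,0.6,0,100],[0,0,0,0,100],[0,0,0,0,100],[0,0,0,0,100]]]'; python3 -c "
from h import *
t=e2w([-.067,.240,.074]);go(t,93.75)
p,d=cams.grab_frame('side');cv2.imwrite('pics/s3.png',cv2.resize(p[200:400,130:350,::-1],None,fx=3,fy=3))
"
```

```text
clock: 9.7
ee_pos: [0.5916, 0.273, 0.0748]
eef_rot: [0.684, 0.73, 0.001, 0.001]
force: [0.1, -1.0, 0.5]
finger_gap: 0.0522
gripper_force: 0.0
t 9.7 tool at [0.5916 0.273  0.0748] easel [-66.8 239.9  74.8] xang 93.76 tilt 0.16 gap 0.0522 F [ 0.1 -1.   0.5]
twist 0.01 shift cm [ 0.01 -0.02  0.08]
```

View pics/s3.png

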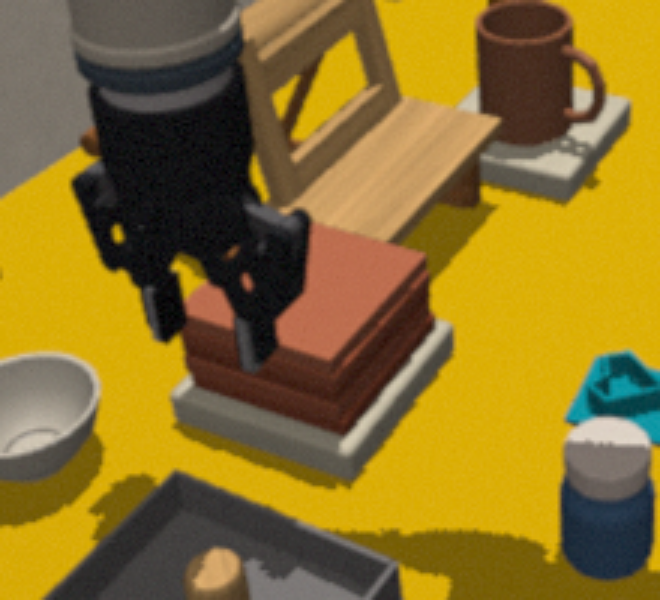

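```bash
python3 -m inch '[[[-0.5,0,0.05,0,100],[-0.5,0,0,0,100],[-0.5,0,0,0,100],[-0.5,0,0,0,100],[-0.5,0,0,0,100],[-0.5,0,0,0,100],[-0.5,0,0,0,100],[-0.5,0,0,0,100],[-0.5,0,0,0,100],[-0.5,0,0,0,100]]]'; python3 -c "
from h import *
t=e2w([-.067,.066,.074]);go(t,93.75)
p,d=cams.grab_frame('side');cv2.imwrite('pics/s4.png',cv2.resize(p[200:400,130:350,::-1],None,fx=3,fy=3))
"
```

```text
clock: 10.75
ee_pos: [0.5941, 0.2222, 0.0725]
eef_rot: [0.684, 0.73, 0.0, 0.0]
force: [-0.4, 0.6, 0.0]
finger_gap: 0.0515
gripper_force: 0.0
t 10.75 tool at [0.5941 0.2222 0.0725] easel [-67.6 189.1  72.5] xang 93.75 tilt 0.0 gap 0.0515 F [-0.4  0.7  0. ]
twist -0.0 shift cm [-12.31   0.06  -0.15]
```

View pics/s4.png

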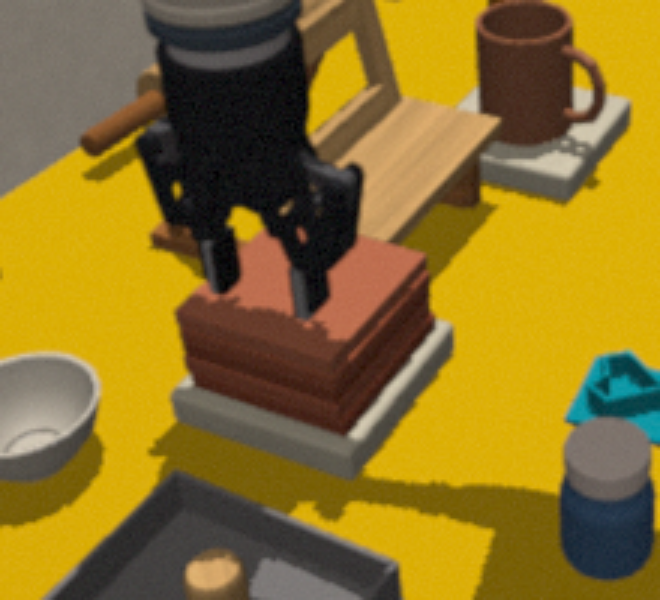

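The fingertips at about (222,290) and (308,315) look to be above the tile top. I'll check their height and whether the tile moved, using depth.

```bash
cat >> h.py <<'E'
def both():
    L=[]
    for n in("scene","side"):
        p,d=cams.grab_frame(n); W=cloud(d,cams.calibration(n)).reshape(-1,3); C=p.reshape(-1,3).astype(float)
        k=np.isfinite(W[:,0]); L.append(((W[k]-ORG)@ER*1000,C[k]))
    return L
def red(C): return (C[:,0]>1.3*C[:,1])&(C[:,1]<1.4*C[:,2])
E
python3 - <<'E'
from h import *
q=np.load("pics/side0.npz"); 
W0=cloud(q["d"],cams.calibration("side")).reshape(-1,3);k=np.isfinite(W0[:,0]);W0=((W0[k]-ORG)@ER*1000);C0=q["p"].reshape(-1,3)[k].astype(float)
for nm,(W,C) in zip(("before","scene","side"),[(W0,C0)]+both()):
    m=(abs(W[:,0]+67)<80)&(W[:,1]>70)&(W[:,1]<240)
    t=m&red(C)&(W[:,2]>78)&(W[:,2]<88)
    P=W[t]; print(nm,t.sum(),np.percentile(P,[1,50,99],axis=0).round(1).tolist(), cv2.minAreaRect(P[:,:2].astype(np.float32)))
    dk=m&(C.max(1)<70)&(abs(W[:,1]-189)<25)&(W[:,2]>60)&(W[:,2]<140)
    for zz in range(70,120,4):
        s=dk&(W[:,2]>=zz)&(W[:,2]<zz+4)
        if s.sum(): print(zz,s.sum(),W[s].min(0).round(0),W[s].max(0).round(0))
E
```

```text
before 1567 [[-122.1, 103.7, 78.6], [-72.5, 161.8, 83.7], [-17.0, 209.5, 85.8]] ((-68.77572631835938, 156.13705444335938), (109.20538330078125, 108.88973999023438), 89.44490051269531)
70 3 [-121.  175.   72.] [-120.  204.   73.]
74 12 [-123.  168.   75.] [-121.  204.   77.]
78 2 [-123.  187.   79.] [-123.  197.   80.]
scene 1132 [[-113.5, 101.4, 79.9], [-50.8, 148.1, 84.5], [-9.9, 201.8, 87.2]] ((-61.535709381103516, 152.9541778564453), (104.8561782836914, 107.82562255859375), 88.89469146728516)
70 19 [-13. 170.  70.] [-10. 205.  74.]
74 23 [-12. 165.  74.] [ -9. 205.  78.]
78 10 [-11. 169.  78.] [ -8. 204.  81.]
82 7 [-107.  188.   82.] [-79. 193.  86.]
86 1 [-104.  190.   86.] [-104.  190.   86.]
98 8 [-96. 182.  99.] [-35. 199. 102.]
102 15 [-96. 180. 102.] [-29. 196. 106.]
106 18 [-98. 179. 106.] [-27. 196. 110.]
110 19 [-96. 180. 110.] [-26. 196. 114.]
114 21 [-94. 179. 114.] [-27. 196. 118.]
118 17 [-100.  179.  118.] [-27. 195. 122.]
side 1147 [[-122.2, 104.7, 78.6], [-85.9, 167.3, 83.7], [-17.6, 209.7, 85.9]] ((-68.5820541381836, 156.26092529296875), (111.7081298828125, 108.41618347167969), 89.72183990478516)
70 2 [-121.  172.   73.] [-121.  179.   74.]
74 10 [-123.  165.   74.] [-121.  205.   78.]
78 1 [-122.  195.   78.] [-122.  195.   78.]
94 4 [-100.  181.   97.] [-42. 197.  98.]
98 22 [-101.  181.   98.] [-41. 200. 102.]
102 24 [-104.  181.  102.] [-41. 200. 106.]
106 39 [-108.  179.  106.] [-32. 200. 110.]
110 39 [-109.  181.  110.] [-31. 201. 114.]
114 31 [-108.  179.  114.] [-29. 200. 118.]
118 46 [-109.  181.  118.] [-28. 202. 122.]
```

```bash
python3 - <<'E'
from h import *
for nm,(W,C) in zip(("scene","side"),both()):
    sat=C.max(1)-C.min(1)
    m=(abs(W[:,0]+67)<58)&(abs(W[:,1]-189)<17)&(W[:,2]>86)&(W[:,2]<104)|(abs(W[:,0]+67)<58)&(abs(W[:,1]-189)<17)&(W[:,2]>60)&(W[:,2]<=86)&(sat<25)
    print(nm)
    for zz in range(64,104,3):
        s=m&(W[:,2]>=zz)&(W[:,2]<zz+3)
        if s.sum(): print(zz,s.sum(),W[s].min(0).round(0),W[s].max(0).round(0),C[s].mean(0).round(0))
E
```

```text
scene
85 51 [-115.  172.   86.] [ -9. 206.  88.] [126.  75.  54.]
88 2 [-96. 175.  88.] [-96. 189.  88.] [116.  68.  49.]
97 6 [-94. 181.  99.] [-35. 201. 100.] [71. 44. 35.]
100 13 [-96. 181. 100.] [-31. 201. 103.] [49. 35. 30.]
103 5 [-95. 181. 103.] [-30. 194. 104.] [45. 31. 27.]
side
85 4 [-111.  174.   86.] [-30. 197.  87.] [174. 100.  73.]
94 4 [-101.  187.   95.] [-41. 196.  97.] [60. 41. 34.]
97 17 [-102.  180.   97.] [-39. 200. 100.] [49. 36. 33.]
100 21 [-105.  182.  100.] [-37. 202. 103.] [53. 43. 39.]
103 11 [-106.  181.  103.] [-40. 201. 104.] [39. 33. 32.]
```

```bash
python3 -m inch '[[[2.5,0,0,0,100],[2.5,0,0,0,100],[0,0,0,0,100],[0,0,1.2,0,100],[0,0,0.6,0,100],[0,0,0,0,100],[0,0,0,0,100],[0,0,0,0,100]]]'; python3 - <<'E'
from h import *
t=e2w([-.067,.066,.053]);go(t,93.75)
for nm,(W,C) in zip(("scene","side"),both()):
    m=(abs(W[:,0]+67)<55)&(abs(W[:,1]-240)<17)&(W[:,2]>40)&(W[:,2]<104)
    print(nm)
    for zz in range(40,100,2):
        s=m&(W[:,2]>=zz)&(W[:,2]<zz+2)
        if s.sum(): print(zz,s.sum(),W[s].min(0).round(0),W[s].max(0).round(0),C[s].mean(0).round(0))
E
```

```text
clock: 11.8
ee_pos: [0.5911, 0.2721, 0.0547]
eef_rot: [0.684, 0.73, 0.0, 0.0]
force: [0.5, -0.1, 0.2]
finger_gap: 0.0519
gripper_force: 0.0
t 11.8 tool at [0.5911 0.2721 0.0547] easel [-67.4 239.   54.7] xang 93.71 tilt 0.02 gap 0.0519 F [ 0.5 -0.1  0.2]
twist -0.04 shift cm [-17.3    0.04   0.17]
scene
78 4 [-105.  231.   78.] [-36. 245.  79.] [66. 54. 16.]
80 4 [-93. 231.  81.] [-34. 240.  82.] [77. 63. 15.]
82 8 [-94. 231.  82.] [-35. 244.  84.] [52. 45. 14.]
84 11 [-95. 230.  84.] [-30. 250.  86.] [44. 40. 29.]
86 8 [-94. 231.  86.] [-28. 247.  88.] [46. 40. 20.]
88 13 [-94. 230.  88.] [-27. 251.  90.] [39. 35. 25.]
90 16 [-95. 229.  90.] [-27. 251.  92.] [30. 27. 23.]
92 15 [-96. 230.  92.] [-28. 248.  94.] [23. 24. 20.]
94 8 [-96. 229.  94.] [-27. 250.  96.] [38. 34. 31.]
96 8 [-98. 230.  96.] [-28. 239.  98.] [27. 26. 21.]
98 17 [-99. 230.  98.] [-26. 252. 100.] [27. 27. 24.]
side
78 8 [-101.  232.   79.] [-36. 248.  80.] [62. 50. 26.]
80 11 [-101.  231.   80.] [-42. 250.  82.] [34. 30. 26.]
82 15 [-101.  234.   82.] [-36. 251.  84.] [39. 34. 27.]
84 21 [-102.  229.   84.] [-37. 251.  86.] [39. 35. 33.]
86 20 [-107.  234.   86.] [-37. 252.  88.] [38. 32. 30.]
88 28 [-108.  230.   88.] [-28. 251.  90.] [42. 36. 28.]
90 21 [-108.  228.   90.] [-36. 252.  92.] [39. 36. 32.]
92 35 [-108.  232.   92.] [-29. 252.  94.] [38. 34. 30.]
94 25 [-108.  230.   94.] [-36. 251.  96.] [23. 22. 23.]
96 20 [-108.  229.   96.] [-29. 251.  98.] [41. 37. 28.]
98 26 [-108.  233.   98.] [-30. 251. 100.] [39. 37. 34.]
```

```bash
python3 -m inch '[[[-0.8,0,0.2,0,100],[-0.5,0,0,0,100],[-0.4,0,0,0,100],[-0.4,0,0,0,100],[-0.4,0,0,0,100],[-0.4,0,0,0,100],[-0.5,0,0,0,100],[-0.5,0,0,0,100],[-0.5,0,0,0,100],[-0.5,0,0,0,100],[-0.5,0,0,0,100],[-0.5,0,0,0,100],[-0.5,0,0,0,100]]]'; cat >> h.py <<'E'
def tile(zlo=77,zhi=89):
    for nm,(W,C) in zip(("scene","side"),both()):
        t=(abs(W[:,0]+67)<90)&(W[:,1]>-90)&(W[:,1]<240)&red(C)&(W[:,2]>zlo)&(W[:,2]<zhi)
        P=W[t]; print(nm,t.sum(),np.percentile(P,[1,50,99],axis=0).round(1).tolist(), cv2.minAreaRect(P[:,:2].astype(np.float32)))
        t=(abs(W[:,0]+67)<90)&(W[:,1]>60)&(W[:,1]<240)&red(C)&(W[:,2]>30)&(W[:,2]<75)
        P=W[t]; print(' below',t.sum(),np.percentile(P,[1,99],axis=0).round(1).tolist())
E
python3 - <<'E'
from h import *
t=e2w([-.067,.066,.053]);go(t,93.75); tile()
E
```

```text
clock: 13.2
ee_pos: [0.5951, 0.2082, 0.0525]
eef_rot: [0.684, 0.73, 0.0, -0.0]
force: [-0.0, 1.5, -0.6]
finger_gap: 0.0517
gripper_force: 0.8
t 13.2 tool at [0.5951 0.2082 0.0525] easel [-67.6 175.   52.5] xang 93.74 tilt 0.0 gap 0.0517 F [ 0.1  1.5 -0.6]
twist -0.01 shift cm [-10.9    0.06  -0.05]
scene 1062 [[-112.5, 62.1, 77.8], [-56.7, 123.7, 84.5], [-9.3, 174.5, 87.4]] ((-54.557926177978516, 62.42401123046875), (115.91864776611328, 244.634765625), 7.481971740722656)
 below 390 [[-95.3, 98.2, 30.3], [-8.5, 205.2, 74.8]]
side 749 [[-121.7, 58.8, 77.5], [-98.1, 126.3, 83.7], [-19.6, 180.6, 86.0]] ((-69.65415954589844, 120.88937377929688), (106.05860900878906, 129.45591735839844), 1.0152522325515747)
 below 792 [[-124.6, 105.0, 30.8], [-18.3, 210.9, 74.2]]
```

```bash
python3 -m inch '[[[-0.5,0,0,0,100],[-0.5,0,0,0,100],[-0.5,0,0,0,100],[-0.5,0,0,0,100],[-0.5,0,0,0,100],[-0.5,0,0,0,100],[-0.5,0,0,0,100],[-0.5,0,0,0,100],[-0.5,0,0,0,100],[-0.5,0,0,0,100],[-0.5,0,0,0,100],[-0.5,0,0,0,100],[-0.5,0,0,0,100],[0,0,0,0,100]]]'; 
python3 - <<'E'
from h import *
t=e2w([-.067,.066,.052]);go(t,93.75); tile(75,88)
E
```

```text
clock: 14.7
ee_pos: [0.5993, 0.1427, 0.0522]
eef_rot: [0.684, 0.729, -0.001, 0.0]
force: [0.3, -0.5, 0.3]
finger_gap: 0.0518
gripper_force: 0.0
t 14.7 tool at [0.5993 0.1427 0.0522] easel [-67.7 109.3  52.2] xang 93.69 tilt 0.06 gap 0.0518 F [ 0.3 -0.5  0.3]
twist -0.06 shift cm [-4.33  0.07  0.03]
scene 720 [[-113.5, -6.3, 75.4], [-79.5, 47.3, 82.4], [-10.1, 169.5, 85.7]] ((-48.27613067626953, 96.0804672241211), (207.83648681640625, 132.73924255371094), 88.49580383300781)
 below 729 [[-111.8, 98.3, 30.4], [-9.3, 204.8, 74.7]]
side 674 [[-122.0, -9.1, 75.6], [-97.9, 59.6, 81.6], [-19.1, 119.5, 84.6]] ((-59.16664505004883, 54.33108139038086), (137.08367919921875, 127.03211212158203), 89.94723510742188)
 below 1074 [[-124.5, 96.2, 30.8], [-19.6, 210.8, 74.2]]
```

```bash
python3 -m inch '[[[-0.5,0,0,0,100],[-0.5,0,0,0,100],[-0.5,0,0,0,100],[-0.5,0,0,0,100],[-0.5,0,0.1,0,100],[-0.5,0,0,0,100],[-0.5,0,0,0,100],[-0.5,0,0,0,100],[-0.3,0,0,0,100],[0,0,0,0,100],[0,0,0,0,100]]]'; 
python3 - <<'E'
from h import *
t=e2w([-.067,.066,.052]);go(t,93.75); tile(75,86)
p,d=cams.grab_frame('side');cv2.imwrite('pics/s5.png',cv2.resize(p[200:400,130:350,::-1],None,fx=3,fy=3))
E
```

```text
clock: 15.9
ee_pos: [0.6019, 0.1003, 0.051]
eef_rot: [0.684, 0.73, -0.001, 0.0]
force: [-0.0, 1.3, -0.6]
finger_gap: 0.0517
gripper_force: 0.0
t 15.9 tool at [0.6019 0.1003 0.051 ] easel [-67.9  66.8  51. ] xang 93.71 tilt 0.07 gap 0.0517 F [ 0.1  1.3 -0.6]
twist -0.04 shift cm [-0.08  0.09 -0.1 ]
scene 695 [[-113.4, -47.0, 76.0], [-80.6, 2.5, 82.3], [-9.9, 152.1, 85.2]] ((-61.49045944213867, 75.72817993164062), (252.30975341796875, 105.49671936035156), 89.98068237304688)
 below 819 [[-112.7, 98.9, 30.6], [-9.1, 204.8, 74.6]]
side 580 [[-121.3, -50.3, 75.7], [-96.2, 17.2, 81.7], [-19.3, 59.7, 83.8]] ((-67.51707458496094, 11.095352172851562), (108.06837463378906, 125.99237060546875), 0.23506031930446625)
 below 1070 [[-124.4, 105.5, 31.2], [-19.2, 211.2, 73.8]]
```

View pics/s5.png

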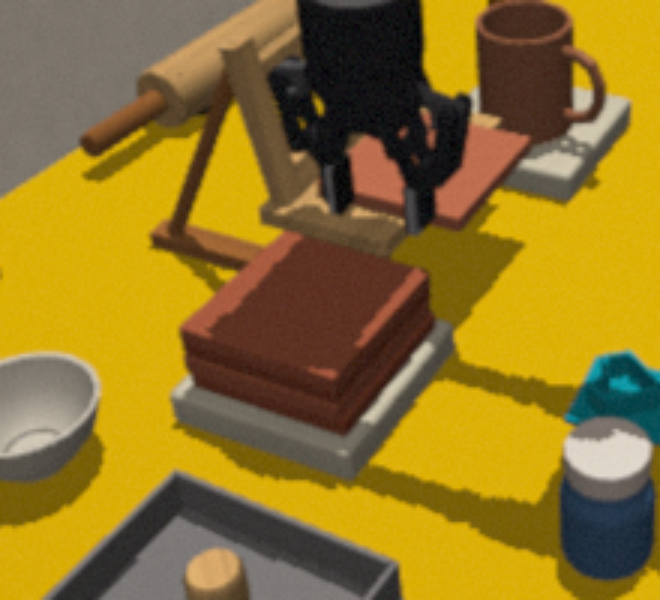

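The tile lies on the shelf with its near corner at about (455,228), and the lower tiles are unmoved. Next I'll move to the front of the tile.

```bash
python3 -m inch '[[[1,0,0,0,100],[0,0,-3,0,100],[0,0,-3,0,100],[-2.6,-3,0,0,100],[-2.6,-3,0,0,100],[-2.3,-3,0,0,100],[0,0,0,8.2,100],[0,0,0,8.2,100],[0,0,0,8.2,100],[0,0,0,8.2,100],[0,0,0,8.2,100],[0,0,0,8.2,100],[0,0,0,8.2,100],[0,0,0,8.2,100],[0,0,0,8.2,100],[0,0,0,8.2,100],[0,0,0,8.0,100],[0,0,0,0,100],[0,0,0,0,100]]]'; 
python3 - <<'E'
from h import *
t=e2w([-.155,.002,.040]);go(t,3.75); tile(75,86)
E
```

```text
clock: 17.95
ee_pos: [0.5165, 0.0306, 0.1115]
eef_rot: [0.999, 0.035, -0.0, -0.0]
force: [-0.6, -0.0, 0.6]
finger_gap: 0.0516
gripper_force: 0.0
t 17.95 tool at [0.5165 0.0306 0.1115] easel [-157.6    2.9  111.5] xang 3.99 tilt 0.01 gap 0.0516 F [-0.6  0.   0.6]
twist 0.24 shift cm [0.26 0.09 7.15]
scene 663 [[-112.5, -48.4, 79.0], [-79.1, 1.7, 82.4], [-10.0, 54.9, 85.0]] ((-61.78395462036133, 50.949913024902344), (106.22663116455078, 205.33802795410156), 1.0535377264022827)
 below 541 [[-113.0, 98.3, 30.5], [-8.8, 205.3, 74.7]]
side 1094 [[-121.3, -47.7, 75.6], [-70.5, 11.4, 81.7], [-15.3, 57.8, 84.2]] ((-67.40078735351562, 4.122211456298828), (109.18177795410156, 110.4911880493164), 1.3282734155654907)
 below 844 [[-124.6, 104.6, 30.8], [-19.2, 210.8, 73.5]]
```

```bash
python3 -m inch '[[[0,-0.1,2.5,0.24,100],[0,0,2.5,0,100],[0,0,1.5,0,100],[0,0,0.65,0,100],[0,0,0,0,100],[0.6,0,0,0,100],[0.5,0,0,0,100],[0.4,0,0,0,100],[0.4,0,0,0,100],[0.4,0,0,0,100],[0.4,0,0,0,100],[0.4,0,0,0,100],[0.3,0,0,0,100],[0,0,0,0,100],[0,0,0,0,100]]]'; 
python3 - <<'E'
from h import *
t=e2w([-.121,.002,.040]);go(t,3.75); tile(75,86)
E
```

```text
clock: 19.55
ee_pos: [0.5506, 0.0333, 0.0399]
eef_rot: [1.0, 0.031, 0.0, -0.0]
force: [-0.4, 0.4, 0.1]
finger_gap: 0.0518
gripper_force: 0.0
t 19.55 tool at [0.5506 0.0333 0.0399] easel [-123.4    3.3   39.9] xang 3.5 tilt 0.02 gap 0.0518 F [-0.3  0.4  0.1]
twist -0.25 shift cm [ 0.24  0.13 -0.01]
scene 601 [[-110.6, -48.4, 75.8], [-76.0, 3.1, 82.3], [-8.8, 110.7, 84.8]] ((-60.87539291381836, 61.64674377441406), (223.22467041015625, 109.0665512084961), 89.10860443115234)
 below 567 [[-111.3, 98.3, 30.7], [-8.6, 204.6, 74.7]]
side 781 [[-117.4, -48.9, 75.5], [-46.6, 23.9, 81.7], [-7.0, 57.1, 84.1]] ((-69.00740051269531, 1.8990440368652344), (130.32522583007812, 113.4986343383789), 2.1948697566986084)
 below 838 [[-124.7, 104.6, 30.8], [-18.8, 210.9, 73.7]]
```

```bash
python3 -m inch '[[[0.3,0,0,-0.2,100],[0.3,0,0,0,100],[0,0,0,0,100],[0,0,0,0,100]]]'; 
python3 - <<'E'
from h import *
t=e2w([-.121,.002,.040]);go(t,3.75)
E
python3 -m inch '[[[0.3,0,0,0,100],[0,0,0,0,100],[0,0,0,0,100]]]'; 
python3 - <<'E'
from h import *
t=e2w([-.121,.002,.040]);go(t,3.75)
E
```

```text
clock: 20.05
ee_pos: [0.5526, 0.0332, 0.0398]
eef_rot: [0.999, 0.032, -0.005, 0.0]
force: [-17.9, -1.8, 9.2]
finger_gap: 0.0522
gripper_force: 8.8
t 20.05 tool at [0.5526 0.0332 0.0398] easel [-121.4    3.1   39.8] xang 3.72 tilt 0.53 gap 0.0522 F [-18.   -0.7   9.2]
twist -0.03 shift cm [ 0.04  0.11 -0.02]
clock: 20.35
ee_pos: [0.5526, 0.0332, 0.0398]
eef_rot: [0.999, 0.032, -0.008, 0.0]
force: [-30.1, -4.1, 15.6]
finger_gap: 0.0517
gripper_force: 15.5
t 20.35 tool at [0.5526 0.0332 0.0398] easel [-121.4    3.1   39.8] xang 3.72 tilt 0.94 gap 0.0517 F [-30.3  -2.1  15.6]
twist -0.03 shift cm [ 0.04  0.11 -0.02]
```

```bash
python3 -m inch '[[[0,0,-0.3,0,100],[0,0,-0.3,0,100],[0,0,-0.3,0,100],[0,0,-0.3,0,100],[0,0,-0.3,0,100],[0,0,-0.3,0,100],[0,0,0,0,100]]]'; cat >> h.py <<'E'
def prof():
    for nm,(W,C) in zip(("scene","side"),both()):
        m=(abs(W[:,1]-3)<45)&(W[:,0]>-135)&(W[:,0]<30)&(W[:,2]>66)&(W[:,2]<200)&red(C)
        P=W[m]; print(nm,m.sum())
        for x in range(-130,30,10):
            k=(P[:,0]>=x)&(P[:,0]<x+10)
            if k.sum()>3: print('  x',x,k.sum(),'z',np.percentile(P[k,2],[5,50,95]).round(0),'y',np.percentile(P[k,1],[1,99]).round(0))
E
python3 - <<'E'
from h import *
t=e2w([-.121,.002,.040]);go(t,3.75);prof()
E
```

```text
clock: 21.05
ee_pos: [0.5542, 0.0331, 0.0559]
eef_rot: [0.999, 0.032, -0.007, 0.0]
force: [-17.4, -2.9, 1.8]
finger_gap: 0.0519
gripper_force: 9.0
t 21.05 tool at [0.5542 0.0331 0.0559] easel [-119.9    3.    55.9] xang 3.71 tilt 0.77 gap 0.0519 F [-17.5  -1.8   1.8]
twist -0.04 shift cm [-0.09  0.09  1.59]
scene 1020
  x -120 8 z [ 93. 131. 161.] y [-37.  45.]
  x -110 126 z [ 96. 163. 189.] y [-34.  40.]
  x -100 141 z [ 94.  97. 170.] y [-41.  45.]
  x -90 139 z [93. 95. 97.] y [-41.  47.]
  x -80 143 z [91. 93. 96.] y [-41.  47.]
  x -70 163 z [90. 92. 95.] y [-41.  47.]
  x -60 28 z [90. 91. 93.] y [-38.  42.]
  x -30 22 z [83. 85. 87.] y [-41.  43.]
  x -20 179 z [83. 85. 88.] y [-40.  47.]
  x -10 64 z [83. 84. 87.] y [-41.  46.]
  x 20 7 z [141. 143. 145.] y [-30.  37.]
side 572
  x -130 61 z [ 93. 138. 193.] y [-25.  44.]
  x -120 35 z [ 88. 102. 125.] y [-27.  45.]
  x -110 32 z [88. 95. 98.] y [-35.  47.]
  x -100 24 z [94. 96. 97.] y [-20.  47.]
  x -90 32 z [93. 94. 96.] y [-34.  46.]
  x -80 29 z [92. 93. 94.] y [-5. 47.]
  x -70 38 z [90. 92. 93.] y [-7. 47.]
  x -60 46 z [89. 90. 91.] y [-20.  47.]
  x -50 49 z [87. 89. 90.] y [-31.  46.]
  x -40 49 z [86. 87. 89.] y [-39.  45.]
  x -30 56 z [84. 86. 87.] y [-40.  47.]
  x -20 50 z [83. 85. 86.] y [-40.  43.]
  x -10 34 z [82. 83. 84.] y [-40.  45.]
```

```bash
python3 -m inch '[[[0.08,0,-0.53,0,100],[0.08,0,-0.53,0,100],[0.08,0,-0.53,0,100],[0.08,0,-0.53,0,100],[0.2,0,-0.57,0,100],[0.2,0,-0.57,0,100],[0.2,0,-0.57,0,100],[0.3,0,-0.5,0,100],[0.3,0,-0.5,0,100],[0.3,0,-0.5,0,100],[0,0,0,0,100]]]'; 
python3 - <<'E'
from h import *
t=e2w([-.121,.002,.040]);go(t,3.75);prof()
E
```

```text
clock: 22.25
ee_pos: [0.5749, 0.0345, 0.1133]
eef_rot: [0.999, 0.032, -0.003, 0.0]
force: [-17.5, -1.5, 12.0]
finger_gap: 0.0517
gripper_force: 9.1
t 22.25 tool at [0.5749 0.0345 0.1133] easel [-99.1   3.  113.3] xang 3.71 tilt 0.34 gap 0.0517 F [-17.6  -0.3  12. ]
twist -0.04 shift cm [-2.14  0.1   7.34]
scene 1563
  x -100 5 z [154. 189. 192.] y [-37.  44.]
  x -90 21 z [149. 154. 196.] y [-32.  44.]
  x -80 226 z [143. 148. 152.] y [-41.  47.]
  x -70 268 z [135. 140. 145.] y [-40.  47.]
  x -60 310 z [126. 131. 137.] y [-42.  48.]
  x -50 277 z [118. 123. 128.] y [-41.  48.]
  x -40 158 z [113. 117. 121.] y [-41.  47.]
  x -20 82 z [90. 94. 96.] y [-40.  47.]
  x -10 203 z [87. 90. 94.] y [-41.  47.]
  x 20 11 z [140. 143. 145.] y [-24.  45.]
side 185
  x -120 10 z [180. 188. 194.] y [-28.  41.]
  x -110 19 z [141. 160. 191.] y [-27.  44.]
  x -100 36 z [145. 159. 174.] y [-25.  45.]
  x -90 41 z [145. 149. 153.] y [-28.  48.]
  x -80 4 z [145. 146. 151.] y [-26.  40.]
  x -70 10 z [134. 139. 141.] y [ 2. 46.]
  x -60 11 z [127. 130. 133.] y [-9. 47.]
  x -50 10 z [118. 123. 124.] y [-13.  47.]
  x -40 19 z [109. 114. 117.] y [-21.  46.]
  x -30 15 z [102. 104. 108.] y [-24.  47.]
  x -20 7 z [ 95.  97. 100.] y [-21.  39.]
```

```bash
python3 -m inch '[[[0.39,0,-0.43,0,100],[0.39,0,-0.43,0,100],[0.39,0,-0.43,0,100],[0.47,0,-0.34,0,100],[0.47,0,-0.34,0,100],[0.47,0,-0.34,0,100],[0.53,0,-0.25,0,100],[0.53,0,-0.25,0,100],[0.53,0,-0.25,0,100],[0,0,0,0,100]]]'; 
python3 - <<'E'
from h import *
t=e2w([-.121,.002,.040]);go(t,3.75);prof()
E
```

```text
clock: 23.35
ee_pos: [0.6199, 0.0377, 0.1418]
eef_rot: [0.999, 0.032, 0.0, 0.0]
force: [0.3, -0.8, -0.8]
finger_gap: 0.052
gripper_force: 0.1
t 23.35 tool at [0.6199 0.0377 0.1418] easel [-54.    3.2 141.8] xang 3.71 tilt 0.02 gap 0.052 F [ 0.3 -0.8 -0.8]
twist -0.04 shift cm [-6.71  0.12 10.18]
scene 778
  x -40 105 z [170. 177. 180.] y [-41.  48.]
  x -30 429 z [141. 158. 176.] y [-41.  47.]
  x -20 108 z [133. 138. 146.] y [-41.  45.]
  x -10 132 z [ 89.  95. 100.] y [-41.  47.]
side 428
  x -70 7 z [180. 191. 198.] y [-24.  44.]
  x -60 18 z [170. 184. 197.] y [-25.  46.]
  x -50 51 z [163. 174. 185.] y [-26.  47.]
  x -40 126 z [133. 148. 177.] y [-38.  47.]
  x -30 130 z [ 99. 113. 129.] y [-42.  46.]
  x -20 96 z [72. 85. 96.] y [-41.  46.]
```

```bash
python3 -m inch '[[[0.5,0,-0.15,0,100],[0.5,0,-0.1,0,100],[0.5,0,-0.1,0,100],[0.5,0,0,0,100],[0.4,0,0,0,100],[0.4,0,0,0,100],[0.3,0,0,0,100],[0.3,0,0,0,100],[0.3,0,0,0,100],[0.3,0,0,0,100],[0.3,0,0,0,100],[0.3,0,0,0,100],[0,0,0,0,100]]]'; 
python3 - <<'E'
from h import *
t=e2w([-.121,.002,.040]);go(t,3.75);prof()
E
```

```text
clock: 24.75
ee_pos: [0.6653, 0.0407, 0.1453]
eef_rot: [0.999, 0.032, -0.0, -0.0]
force: [0.5, 0.3, 0.0]
finger_gap: 0.0519
gripper_force: 0.0
t 24.75 tool at [0.6653 0.0407 0.1453] easel [ -8.5   3.2 145.3] xang 3.7 tilt 0.0 gap 0.0519 F [0.5 0.3 0. ]
twist -0.05 shift cm [-11.25   0.12  10.53]
scene 358
  x 0 135 z [ 96. 108. 117.] y [-42.  48.]
  x 10 123 z [119. 179. 181.] y [-41.  47.]
  x 20 99 z [172. 177. 180.] y [-41.  47.]
side 678
  x -20 68 z [ 74.  80. 189.] y [-41.  46.]
  x -10 336 z [ 83. 110. 184.] y [-40.  47.]
  x 0 244 z [132. 149. 174.] y [-40.  46.]
  x 10 29 z [174. 178. 180.] y [-37.  48.]
```

```bash
python3 -m inch '[[[-1,0,0,0,100],[-3,0,0,0,100],[-4,0,0,0,100],[-4,0,-2,0,100],[0,0,-3,0,100],[0,0,0,0,100],[0,0,0,0,100]]]'; 
python3 - <<'E'
from h import *
go(e2w([-.121,.002,.040]),3.75)
for nm,(W,C) in zip(("scene","side"),both()):
    m=(abs(W[:,1]-3)<70)&(W[:,0]>-40)&(W[:,0]<40)&(W[:,2]>68)&(W[:,2]<190)&red(C)&(C[:,0]>60); P=W[m]
    print(nm,np.percentile(P,[1,99],axis=0).round(0).tolist())
    for z in range(72,182,20):
        k=abs(P[:,2]-z)<5
        if k.sum()>3: print(z,k.sum(),np.median(P[k,0]).round(1))
tile()
p,d=cams.grab_frame('side');cv2.imwrite('pics/s6.png',cv2.resize(p[150:450,100:400,::-1],None,fx=2,fy=2))
E
```

```text
clock: 25.55
ee_pos: [0.5458, 0.0329, 0.1968]
eef_rot: [0.999, 0.032, 0.002, 0.0]
force: [-0.2, 0.9, 0.1]
finger_gap: 0.052
gripper_force: 0.0
t 25.55 tool at [0.5458 0.0329 0.1968] easel [-128.2    3.3  196.8] xang 3.7 tilt 0.18 gap 0.052 F [-0.2  0.9  0.1]
twist -0.05 shift cm [ 0.67  0.13 15.68]
scene [[4.0, -49.0, 97.0], [29.0, 52.0, 181.0]]
92 6 4.2
112 48 8.2
172 53 21.5
side [[-12.0, -50.0, 75.0], [15.0, 57.0, 180.0]]
72 37 -11.5
92 90 -7.7
112 81 -3.8
132 81 0.1
152 96 4.8
172 78 8.4Traceback (most recent call last):
  File "<stdin>", line 9, in <module>
  File "h.py", line 32, in tile
    P=W[t]; print(nm,t.sum(),np.percentile(P,[1,50,99],axis=0).round(1).tolist(), cv2.minAreaRect(P[:,:2].astype(np.float32)))
                             ~~~~~~~~~~~~~^^^^^^^^^^^^^^^^^^^^
    return _quantile_unchecked(
        a, q, axis, out, overwrite_input, method, keepdims, weights)
    return _ureduce(a,
                    func=_quantile_ureduce_func,
    ...<5 lines>...
                    overwrite_input=overwrite_input,
                    method=method)
    r = func(a, **kwargs)
    result = _quantile(arr,
                       quantiles=q,
    ...<2 lines>...
                       out=out,
                       weights=wgt)
    slices_having_nans = np.isnan(arr[-1, ...])
                                  ~~~^^^^^^^^^
IndexError: index -1 is out of bounds for axis 0 with size 0
```

The tile leans at about 11.5° with its foot against the bottom rail. It spans y −50 to 57 mm on the shelf, and the arm is clear.

```bash
python3 -c "
from cell import arm
print(arm.hand_in())"
```

```text
the job is handed in; nothing more can be done
None
```

The job is handed in at about 26 s: the stamp stands in the tray, the top tile leans on the backrest wholly on the shelf, and the lower tiles had not moved when last measured, before the tip-up.

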